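# Fish a dropped washer out from under the drying shelf

## Robot

A 6-joint arm with a two-finger parallel gripper is mounted at the origin on the work surface. World frame = base frame: x ahead of the robot, y to its left, z up, the work surface at z = 0. Lengths are in m, angles in degrees, forces in N, time in s.
With the tool pointing down it reaches from about 0.375 to 0.9 m from the base axis. Payload 3.1 kg.
Tool frame: the origin (TCP) lies midway between the tips of the shut fingers; the grasp point (between the pads) lies 19 mm behind it; z points along the fingers, y is the line along which they close (so a half turn about z gives the same grasp; the last joint's range is limited). The gripper opens to 87 mm and grips with 3 to 60 N. Pads are 19 mm wide; open, the fingers measure 117 mm over their backs; the gripper's body (75 mm by 190 mm) begins 51 mm behind the grasp point.
Start: joints at [-85.342, 30.224, 82.088, -0, 67.689, -10.227], TCP at [0.161, -0.604, 0.223] pointing down, gripper open.
Joint ranges: [-176.69, 176.69], [-43.24, 126.21], [12.49, 139.97], [-82, 262], [0, 151.66], [-163.58, 163.58]. Speed limits (degrees/s): [159.86, 159.86, 180, 180, 180, 180].

## Interface

Orientations are given as a 3x3 rotation matrix whose columns are the frame's x, y, z axes.
In Python, from rig import bot, capture gives the robot as it stands.
- The arm moves only by the shell command python3 -m handwheel, which reads ROWS from standard input. ROWS is a JSON object with one list for each field, all of the same length, 1 to 20, a row being the entries at one place: x, y, z (the shift in units of 5 mm), drx, dry, drz (a rotation vector in units of 10 degrees), jaw (the opening from 0.0 (shut) to 1.0 (fully open)); each row is the pose to reach, as a shift and turn from the pose commanded when the command began, along the tool's axes at that moment; what a row does not reach only later rows make up. A row lasts 1/10 s, in which the tool goes at most 0.05 m and 8.59 degrees, less where a joint would pass 70% of its speed; a pose out of reach is approached as far as the arm can. The fingers move at their own pace and stop on an object; the grip force is fixed at half the most. Time passes only in rows, so rows that do not move let the fingers close. It prints the time, the measured TCP pose, the force, the opening and the grip force at its end. Input that does not fit is refused with a message, and nothing moves.
- bot.read_state(): the state, without advancing time (a new reading comes with each control period).
- capture(name): name is "scene" or "top" or "wrist"; returns a dict with "color" (480x640x3 uint8, red, green, blue), "K" (3x3 intrinsics, pixels), "D" ([k1, k2, p1, p2, k3] as OpenCV has them; the pictures are not rectified), "view" (4x4, takes a point from world to camera coordinates); the wrist camera has in their place "mount" (4x4, takes a point from camera to tool coordinates, whose origin is the TCP and whose axes are the flange's). Camera axes: x right, y up, looking along -z (the intrinsics and any distortion apply to the point x, -y, -z); pixel columns grow to the right and rows downward; lengths in m; the calibration is good to about 2 mm. A picture is of the moment at which its call begins: read the wrist's pose just before it. There is no depth.
- bot.hand_in(): hands the job in; it is judged then, once.
The state is a dict: "time_s": time; "joint_positions": joint angles; "qvel": joint speeds; "tau": joint torques, N m; "position": TCP position; "tcp_rot": TCP orientation; "force": force on the tool from outside, world axes, zero at the start; "moment": the same for the moment, N m; "opening": opening from 0.0 (shut) to 1.0 (fully open); "grasp_force": force on a finger pad.
Only numpy, scipy, OpenCV 4.12 (cv2) and the standard library are available. Lean on these libraries where they do the work, as an engineer would, in place of code of your own. Each camera call takes 0.05 s, during which the arm holds its last target. There are 200 camera calls.

## Task

A steel washer from the desk lamp has dropped into the low drying rack and lies out of sight under its shelf, close to the back stop. Take the flat probe from the wooden board, slide it in under the shelf and gently feel for the back stop, sweep the washer along it and out of the rack's open end into the red tray, then lay the probe flat back on the board and let go. Never press the probe hard against the rack, its stop or anything else there, and leave the cup, the bowl and the roll of tape where they are.

Things in the scene. Friction and masses are not known exactly. Their poses are not given: they have to be found in the camera images.
- rack: low drying rack, fixed, 180 deep (x) x 280 wide (y) x 90 mm high, plywood shelf on top. Origin: centre of its underside; +x points to its closed back, its open front is at x = -90 mm; both ends (y = -140 and +140 mm) are open over the full depth, without posts. The shelf is level: underside 78 mm, top 90 mm above the table
- rack_lip (a point): middle of the front edge of the rack's inner plywood floor, at rack x = -90 mm, 34 mm above the table. The floor is level and open to the front and to both ends. The washer (steel, 22 mm across, 7 mm high, 17 g, unmeasured) lies flat on it within 2 mm of the back stop, its centre at rack y between -85 and 85 mm
- rack_zone (a point): not an object: the point at rack x = 30 mm, y = 0 on the rack's floor, mid of the range of the rigid red back stop. The stop spans 278 mm of width, parallel to the front, 34 to 74 mm high; its depth differs each time and is not measured: its front face lies between rack x = -4 and 66 mm, to be found by touch
- tray: red open tray, fixed to the table, 190 (x) x 120 (y) x 21 mm high, walls and floor 4 mm, at one open end of the rack (some days the +y end, some days the -y end), its side wall 2 mm from the rack's end. Its rim is lower than the rack floor, so that the washer drops in. Origin: centre of its underside; axes parallel to the rack's
- probe: flat probe, 0.12 kg: straight flat aluminium blade 240 long (x), 24 wide (y), 8 mm thick, with a wooden grip 44 (x) x 18 (y) mm standing on it from 8 to 68 mm above the blade's underside. Origin: blade's underside, below the centre of the grip; the blade runs from x = -25 to x = +215 mm (the working tip), z up. It lies flat on the board, pointing roughly along +x
- probe_tip (a point): point in the middle of the tip face of the blade, 215 mm ahead of the grip's centre, 4 mm above the blade's underside
- probe_grip (a point): centre of the probe's wooden grip where it is best held, across its 18 mm width, 45 mm above the blade's underside
- board: wooden working board, fixed, 340 (x) x 150 (y) x 8 mm thick, on which the probe lies at the start. Origin: centre of its underside
- cup: white ceramic cup, 64 mm wide, 60 mm high, loose on top of the rack. Origin: centre of its underside
- bowl: terracotta bowl, 90 mm wide, 45 mm high, loose on top of the rack. Origin: centre of its underside
- tape: roll of yellow tape lying flat on the table beyond the end of the rack where the tray is not, 100 mm outside diameter, 24 mm high, loose. Origin: centre of its underside
There are look-alikes about, which are no part of the job. Several things have the shape of the probe; the one meant has the colours described above.

How it is judged (in metres and radians):
On the way, in this order (a step that is already met when the one before it is completed fails the run):
1. the probe's blade is under the shelf, its tip at least 60 mm behind the front edge (x of probe_tip in the frame of rack above -0.03 m and y of probe_tip in the frame of rack between -0.14 and 0.14 m and z of probe_tip in the frame of rack below 0.078 m), for 0.1 s.
2. the washer lies in the tray (contact force between tray and anything else above 0.06 N and contact force between tray and probe below 0.02 N and contact force between tray and tape below 0.02 N and contact force between tray and the arm below 0.02 N and contact force between tray and the fingers below 0.02 N), for 0.3 s.
At the end, for the whole second after the job is handed in: the washer lies in the tray (the tray carries its weight, and nothing else touches the tray); the probe lies flat (within 0.1 rad) and at rest on the wooden board, let go (contact force between tray and anything else above 0.06 N and contact force between tray and probe below 0.02 N and contact force between tray and tape below 0.02 N and contact force between tray and cup below 0.02 N and contact force between tray and bowl below 0.02 N and contact force between probe and board above 0.3 N and angle between probe's own z axis and vertical below 0.1 rad and z of probe in the frame of board below 0.014 m and linear speed of probe below 0.02 m/s).
It fails at once if the probe's blade presses on the rack, its back stop or anything else but the board with more than 25 N (contact force between probe_blade and anything else above 25 N and contact force between probe and board below 0.05 N).
It fails at once if the robot's arm or fingers push against the rack with more than 25 N (contact force between any of the arm, the fingers and rack above 25 N).
It fails at once if the cup, the bowl or the roll of tape is moved by more than 15 mm (distance of any of cup, bowl, tape from where it was at the start of the episode above 0.015 m).
It also fails if it takes over 70 s, if anything falls off the work surface, if the arm or the gripper's body presses on something with over 40 N, if the wrist force passes 120 N, or if a joint passes its speed limit or range.

## Working session

There is one attempt and no reset: what is moved stays moved. The work goes in short steps, Python scripts to look and compute and a shell command to move; the robot and the scene stay as the last step left them, time stands still between calls to the robot, and variables do not carry over. Pictures are saved under pics/ and viewed, at most 10 in all, crops included, and the job is handed in when it is done.

```bash
mkdir -p pics; ls; python3 - <<'E'
from rig import bot,capture
import cv2,numpy as np
s=bot.read_state();print({k:np.round(v,3).tolist() for k,v in s.items()})
for n in("scene","top"):
    c=capture(n);cv2.imwrite(f"pics/{n}0.png",c["color"][:,:,::-1]);print(n,c["K"],c["D"],c["view"])
    np.savez(f"{n}0.npz",**c)
E
```

```text
pics
{'time_s': 0.0, 'joint_positions': [-85.341, 30.278, 82.156, -0.002, 67.686, -10.228], 'qvel': [0.013, 0.04, -0.045, 0.07, 0.004, -0.03], 'tau': [-0.0, -44.004, -17.66, 0.063, 0.058, -0.0], 'position': [0.161, -0.603, 0.222], 'tcp_rot': [[0.966, 0.257, -0.0], [0.257, -0.966, 0.002], [0.0, -0.002, -1.0]], 'force': [-0.299, -0.043, 0.886], 'moment': [-0.028, 0.008, -0.007], 'grasp_force': 0.0, 'opening': 0.998}
scene [[538.16163783   0.         324.91452901]
 [  0.         538.16163783 228.81799731]
 [  0.           0.           1.        ]] [0.02259691 0.         0.         0.         0.        ] [[ 0.84757774  0.53059134 -0.00920917 -0.3498206 ]
 [-0.2827479   0.46621679  0.83826937  0.04099057]
 [ 0.44907194 -0.70789458  0.54517856 -1.61787318]
 [ 0.          0.          0.          1.        ]]
top [[594.89149873   0.         317.94487847]
 [  0.         594.89149873 240.45595175]
 [  0.           0.           1.        ]] [0.06500049 0.         0.         0.         0.        ] [[-4.78467562e-03 -9.99987885e-01 -1.15583816e-03  2.63973990e-02]
 [ 9.88637772e-01 -4.90402069e-03  1.50237498e-01 -3.95543257e-01]
 [-1.50241346e-01 -4.23867565e-04  9.88649259e-01 -1.66070803e+00]
 [ 0.00000000e+00  0.00000000e+00  0.00000000e+00  1.00000000e+00]]
```

View pics/top0.png

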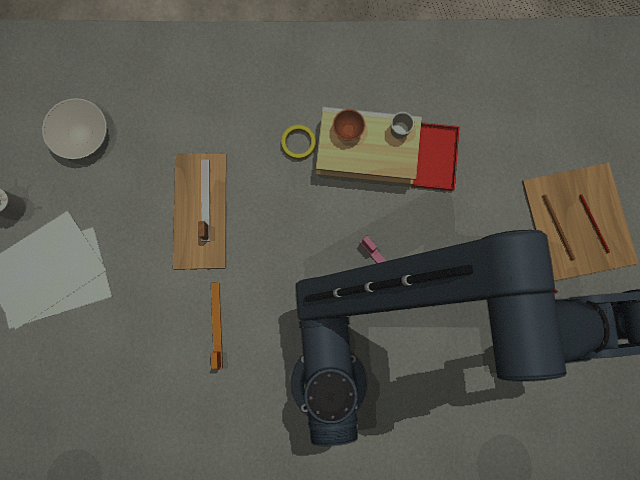

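View pics/scene0.png

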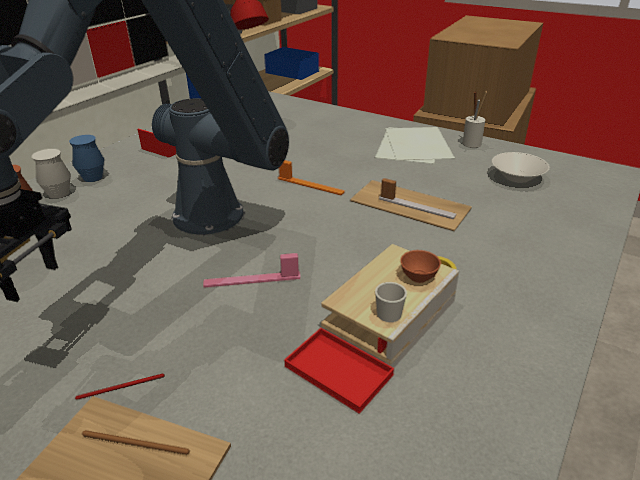

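The probe-shaped things in the top view are the aluminium blade with a brown grip on the board (204,200), an orange one (216,325) and a pink one (372,248). Only the one on the board matches the description. The tray is at the right-hand end (-y), with the tape at the other end. I'll confirm the probe in an enlarged crop.

```bash
python3 - <<'E'
import cv2,numpy as np
t=cv2.imread("pics/top0.png")
a=cv2.resize(t[145:275,165:235],None,fx=4.5,fy=4.5,interpolation=cv2.INTER_CUBIC)
b=cv2.resize(t[95:205,310:470],None,fx=3,fy=3,interpolation=cv2.INTER_CUBIC)
o=np.zeros((600,800,3),np.uint8);o[:585,:315]=a;o[:330,320:800]=b
cv2.imwrite("pics/crop0.png",o)
E
```

```text
(no output)
```

View pics/crop0.png

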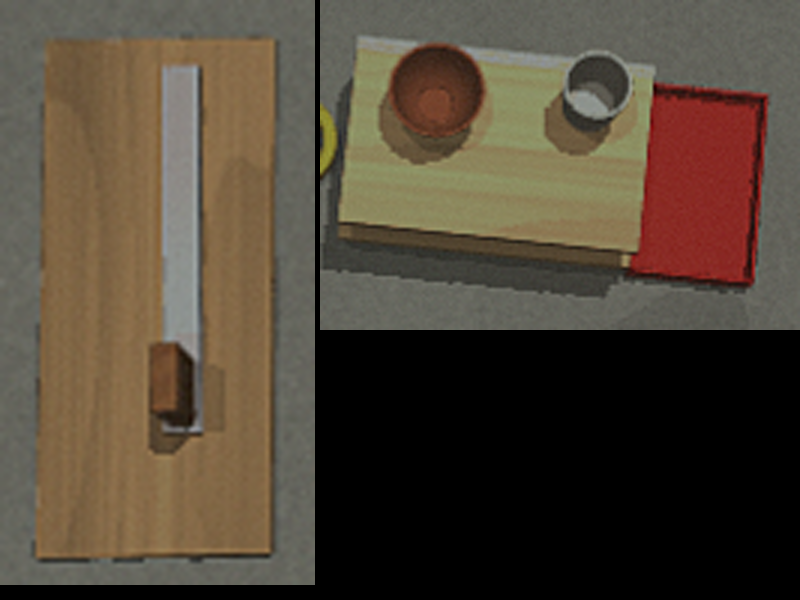

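The crop confirms the board probe: grey aluminium blade, brown grip at its near end, tip at the far end. Next I fit poses from the corners.

```bash
cat >h.py <<'E'
import cv2,numpy as np
from scipy.optimize import least_squares
def load(n): return dict(np.load(n+".npz"))
def proj(c,P,view=None):
    V=c["view"] if view is None else view
    P=np.atleast_2d(P); q=P@V[:3,:3].T+V[:3,3]; q=q*[1,-1,-1]
    return cv2.projectPoints(q,np.zeros(3),np.zeros(3),c["K"],c["D"])[0][:,0]
def unproj(c,px,z,view=None):
    V=c["view"] if view is None else view
    u=cv2.undistortPoints(np.array(px,float).reshape(-1,1,2),c["K"],c["D"])[:,0]
    d=np.c_[u[:,0],-u[:,1],-np.ones(len(u))]@V[:3,:3]; o=-V[:3,:3].T@V[:3,3]
    return o+d*((z-o[2])/d[:,2])[:,None]
def pose2(p,loc):  # x,y,yaw placing local points on world p; residuals
    R=lambda a:np.array([[np.cos(a),-np.sin(a)],[np.sin(a),np.cos(a)]])
    f=lambda v:(np.array(loc)@R(v[2]).T+v[:2]-p[:,:2]).ravel()
    r=least_squares(f,[*p[:,:2].mean(0),0]); return r.x,np.abs(r.fun).max()
E
python3 - <<'E'
from h import *
c=load("top0");np.set_printoptions(precision=4,suppress=True)
A=lambda l:np.array(l)/4.5+[164.6,144.6]
B=lambda l:(np.array(l)-[320,0])/3+[309.67,94.67]
def go(n,px,z,loc):
    p=unproj(c,px,z);print(n,p[:,:2].tolist() if 0 else "",*pose2(p,loc), "sides",np.linalg.norm(np.roll(p,-1,0)-p,axis=1))
go("board",A([(46,39),(274,38),(272,554),(38,557)]),.008,[(.17,.075),(.17,-.075),(-.17,-.075),(-.17,.075)])
go("blade",A([(162,67),(199,66),(202,433),(164,432)]),.016,[(.215,.012),(.215,-.012),(-.025,-.012),(-.025,.012)])
go("grip",A([(150,343),(180,343),(178,410),(152,411)]),.076,[(.022,.009),(.022,-.009),(-.022,-.009),(-.022,.009)])
go("rack",B([(358,38),(655,66),(638,250),(339,223)]),.09,[(.09,.14),(.09,-.14),(-.09,-.14),(-.09,.14)])
go("lip",B([(338,238),(631,266)]),.034,[(-.09,.14),(-.09,-.14)])
go("tray",B([(653,85),(768,95),(752,285),(632,270)]),.021,[(.095,.06),(.095,-.06),(-.095,-.06),(-.095,.06)])
E
```

```text
board  [0.4904 0.3663 0.0128] 0.0014842332633172028 sides [0.1479 0.3384 0.1475 0.3389]
blade  [0.4236 0.3474 0.0284] 0.0007358232383566921 sides [0.0239 0.2407 0.0241 0.2393]
grip  [0.4242 0.347  0.0226] 0.0011883169239003677 sides [0.0184 0.0418 0.0159 0.0425]
rack  [ 0.6633 -0.1192 -0.1045] 0.0013916803762267227 sides [0.28   0.1781 0.278  0.18  ]
lip  [ 0.6636 -0.1193 -0.1041] 0.0008421053862403688 sides [0.2817 0.2817]
tray  [ 0.6445 -0.3221 -0.1239] 0.004005369385236546 sides [0.1118 0.1906 0.1155 0.1867]
```

```bash
cat >>h.py <<'E'
from scipy.spatial.transform import Rotation as Ro
RK=(np.array([.6634,-.1192]),-.1045)
def rackw(x,y):
    o,a=RK; return o+np.array([x*np.cos(a)-y*np.sin(a),x*np.sin(a)+y*np.cos(a)])
def rackof(p):
    o,a=RK; d=np.array(p)[:2]-o; return np.array([d[0]*np.cos(a)+d[1]*np.sin(a),-d[0]*np.sin(a)+d[1]*np.cos(a)])
def Rdown(yaw): # deg
    c,s=np.cos(np.radians(yaw)),np.sin(np.radians(yaw)); return np.array([[c,s,0],[s,-c,0],[0,0,-1.]])
def delta(s,p,yaw):
    R=np.array(s["tcp_rot"]);p=np.array(p)
    print("to",np.round(p,4),"d",np.round(R.T@(p-s["position"]),4),"rv",np.round(Ro.from_matrix(R.T@Rdown(yaw)).as_rotvec(degrees=True),2))
E
python3 - <<'E'
from h import *
from rig import bot
s=bot.read_state()
for p in([.5,-.15,.25],[.45,.15,.25],[.424,.3472,.16]):delta(s,p,1.5)
# stop depth seen from scene cam at the open end
c=load("scene0")
for x in(-.004,.02,.04,.066):print(x,[proj(c,[*rackw(x,-.139),z])[0].round(1).tolist() for z in(.036,.074)])
im=cv2.imread("pics/scene0.png");cv2.imwrite("pics/crop1.png",cv2.resize(im[290:380,310:430],None,fx=6,fy=6,interpolation=cv2.INTER_CUBIC))
E
```

```text
to [ 0.5  -0.15  0.25] d [ 0.4445 -0.351  -0.0275] rv [-1.100e-01 -1.000e-02  1.339e+01]
to [0.45 0.15 0.25] d [ 0.4733 -0.6538 -0.0269] rv [-1.100e-01 -1.000e-02  1.339e+01]
to [0.424  0.3472 0.16  ] d [ 0.4988 -0.8509  0.0635] rv [-1.100e-01 -1.000e-02  1.339e+01]
-0.004 [[353.6, 339.3], [354.0, 325.8]]
0.02 [[363.1, 344.4], [363.7, 330.8]]
0.04 [[371.2, 348.7], [371.9, 335.1]]
0.066 [[381.9, 354.4], [382.8, 340.8]]
```

View pics/crop1.png

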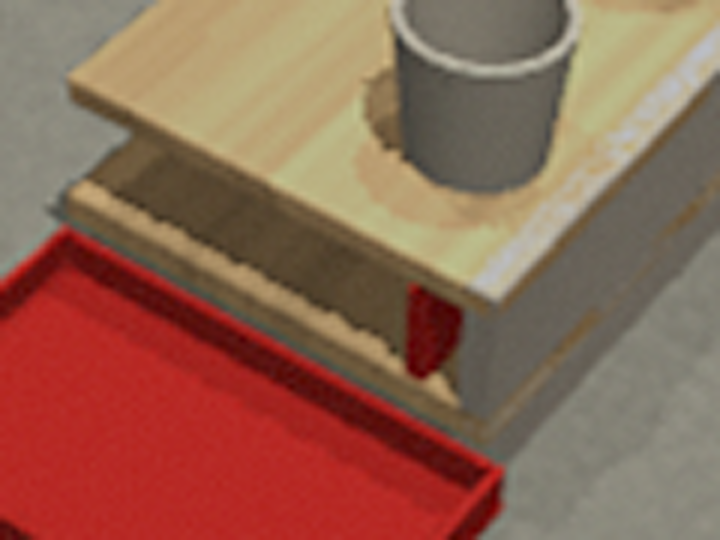

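The crop shows the red stop's end in the open side, with its lower front corner at about (408,372), which is image (378,352). That puts the stop near rack x ≈ 56 mm, to be confirmed by touch. Moving to the probe.

Units first: shifts go in units of 5 mm and turns go in units of 10 degrees. So -0.4 m is -80, -0.851 m is -170.2, 5 degrees is 0.5.

```bash
echo '{"x": [7.4,22.2,37,52,66.8,81.6,88.9,90,91,92,93,94,94.6,95.8,97,98.4,99.8,99.8,99.8,99.8],"y": [-6,-17.6,-29.2,-41,-52.8,-64.4,-70.2,-80,-90,-100,-110,-120,-130.8,-140,-150,-160,-170.2,-170.2,-170.2,-170.2],"z": [-2,-5.5,-5.5,-5.5,-5.5,-5.5,-5.5,-5.5,-5.5,-5.5,-5.5,-5.5,-5.5,-5.5,0,6,12.7,12.7,12.7,12.7],"drx": [0,0,0,0,0,0,0,0,0,0,0,0,0,0,0,0,0,0,0,0],"dry": [0,0,0,0,0,0,0,0,0,0,0,0,0,0,0,0,0,0,0,0],"drz": [0.2,0.5,0.9,1.34,1.34,1.34,1.34,1.34,1.34,1.34,1.34,1.34,1.34,1.34,1.34,1.34,1.34,1.34,1.34,1.34],"jaw": [1,1,1,1,1,1,1,1,1,1,1,1,1,1,1,1,1,1,1,1]}' | python3 -m handwheel
python3 - <<'E'
from h import *
from rig import bot,capture
s=bot.read_state();delta(s,[.424,.3472,.034],1.5)
c=capture("wrist");cv2.imwrite("pics/w1.png",c["color"][:,:,::-1])
T=np.eye(4);T[:3,:3]=s["tcp_rot"];T[:3,3]=s["position"];V=np.linalg.inv(T@c["mount"])
np.savez("w1.npz",view=V,K=c["K"],D=c["D"])
print(proj(c,[[.424,.3472,.076],[.424,.3472,.053],[.6389,.3529,.016]],V))
E
```

```text
time_s: 2.1
position: [0.4265, 0.3016, 0.1729]
tcp_rot: [[1.0, 0.026, -0.0], [0.026, -1.0, -0.0], [-0.0, 0.0, -1.0]]
force: [1.6, 0.2, -0.1]
opening: 1.001
grasp_force: 0.0
to [0.424  0.3472 0.034 ] d [-0.0012 -0.0457  0.1389] rv [0.02 0.01 0.  ]
[[265.21524704 239.93567619]
 [269.61668149 233.28040351]
 [266.03782969 -30.89065896]]
```

View pics/w1.png

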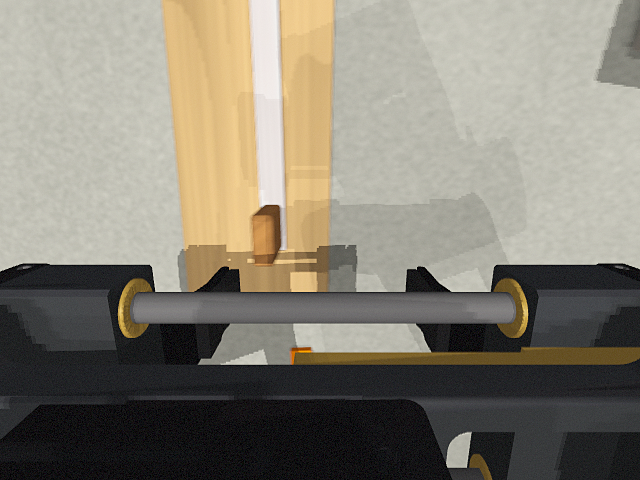

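The grip's top face is at about (264,235) against a predicted (265,240), so it agrees within about 3 mm. Moving above it, then down.

In the tool's units: -0.0457 m is -9.14, 0.03 m is 6.

```bash
echo '{"x": [0,0,0,0,0],"y": [-4.6,-9.14,-9.14,-9.14,-9.14],"z": [0,4,6,6,6],"drx": [0,0,0,0,0],"dry": [0,0,0,0,0],"drz": [0,0,0,0,0],"jaw": [1,1,1,1,1]}' | python3 -m handwheel
python3 - <<'E'
from h import *
from rig import bot
delta(bot.read_state(),[.425,.3472,.034],1.5)
E
```

```text
time_s: 2.65
position: [0.4256, 0.3443, 0.1435]
tcp_rot: [[1.0, 0.025, -0.001], [0.025, -1.0, -0.001], [-0.001, 0.001, -1.0]]
force: [0.3, -0.1, 0.8]
opening: 1.004
grasp_force: 0.0
to [0.425  0.3472 0.034 ] d [-0.0004 -0.0031  0.1095] rv [ 0.06  0.08 -0.05]
```

In the tool's units: 0.1095 m is 21.9, 0.1 m is 20.

```bash
echo '{"x": [0,0,0,0,0,0,0],"y": [-0.6,-0.6,-0.6,-0.6,-0.6,-0.6,-0.6],"z": [6,12,17,20,21.9,21.9,21.9],"drx": [0,0,0,0,0,0,0],"dry": [0,0,0,0,0,0,0],"drz": [0,0,0,0,0,0,0],"jaw": [1,1,1,1,1,1,1]}' | python3 -m handwheel
python3 - <<'E'
from h import *
from rig import bot
delta(bot.read_state(),[.425,.3472,.034],1.5)
E
```

```text
time_s: 3.35
position: [0.4266, 0.3482, 0.035]
tcp_rot: [[1.0, 0.025, 0.001], [0.025, -1.0, 0.001], [0.001, -0.001, -1.0]]
force: [-0.4, -0.7, -0.3]
opening: 0.998
grasp_force: 0.0
to [0.425  0.3472 0.034 ] d [-0.0016  0.001   0.001 ] rv [-0.03 -0.07 -0.05]
```

```bash
echo '{"x": [0,0,0,0,0,0,0,0],"y": [0,0,0,0,0,0,0,0],"z": [0,0,0,0,0,0,0,0],"drx": [0,0,0,0,0,0,0,0],"dry": [0,0,0,0,0,0,0,0],"drz": [0,0,0,0,0,0,0,0],"jaw": [0,0,0,0,0,0,0,0]}' | python3 -m handwheel
```

```text
time_s: 4.15
position: [0.4258, 0.3483, 0.0341]
tcp_rot: [[1.0, 0.026, -0.0], [0.026, -1.0, -0.0], [-0.0, 0.0, -1.0]]
force: [-0.7, 0.4, 0.1]
opening: 0.361
grasp_force: 0.0
```

```bash
echo '{"x": [0,0,0,0,0,0],"y": [0,0,0,0,0,0],"z": [0,0,0,0,0,0],"drx": [0,0,0,0,0,0],"dry": [0,0,0,0,0,0],"drz": [0,0,0,0,0,0],"jaw": [0,0,0,0,0,0]}' | python3 -m handwheel
echo '{"x": [0,0,0,0,0,0,0,0,0],"y": [0,0,0,0,0,0,0,0,0],"z": [-2,-6,-10,-16,-22,-23.2,-23.2,-23.2,-23.2],"drx": [0,0,0,0,0,0,0,0,0],"dry": [0,0,0,0,0,0,0,0,0],"drz": [0,0,0,0,0,0,0,0,0],"jaw": [0,0,0,0,0,0,0,0,0]}' | python3 -m handwheel
python3 - <<'E'
from h import *
from rig import bot,capture
s=bot.read_state();print(s["force"],s["moment"])
c=capture("scene");cv2.imwrite("pics/s2.png",cv2.resize(c["color"][120:270,320:520,::-1],None,fx=4,fy=4,interpolation=cv2.INTER_CUBIC))
R=Ro.from_euler("z",1.5,degrees=True).as_matrix();o=np.array([s["position"][0],s["position"][1],s["position"][2]-.026])
print([((proj(c,o+R@np.array(p))[0]-[320,120])*4).round().tolist() for p in([.215,0,.004],[.215,-.012,0],[-.025,-.012,0],[.022,-.009,.068])])
# next
for x,y,z in((-.34,.122,.1),(-.34,.122,.067)):delta(s,[*rackw(x,y),z],-6)
E
```

```text
time_s: 4.75
position: [0.4258, 0.3483, 0.0341]
tcp_rot: [[1.0, 0.026, -0.0], [0.026, -1.0, -0.0], [-0.0, 0.0, -1.0]]
force: [0.6, -0.3, -0.9]
opening: 0.203
grasp_force: 30.0
time_s: 5.65
position: [0.4247, 0.3477, 0.1487]
tcp_rot: [[1.0, 0.026, -0.003], [0.026, -1.0, -0.002], [-0.003, 0.001, -1.0]]
force: [0.2, 0.5, -2.5]
opening: 0.207
grasp_force: 30.0
[ 0.19545006  0.53794162 -2.50923875] [0.03226841 0.09256597 0.00161033]
[[560.0, 248.0], [553.0, 260.0], [242.0, 185.0], [307.0, 113.0]]
to [0.338  0.0376 0.1   ] d [-0.0946  0.3077  0.0495] rv [0.1  0.17 7.48]
to [0.338  0.0376 0.067 ] d [-0.0945  0.3077  0.0825] rv [0.1  0.17 7.48]
```

View pics/s2.png

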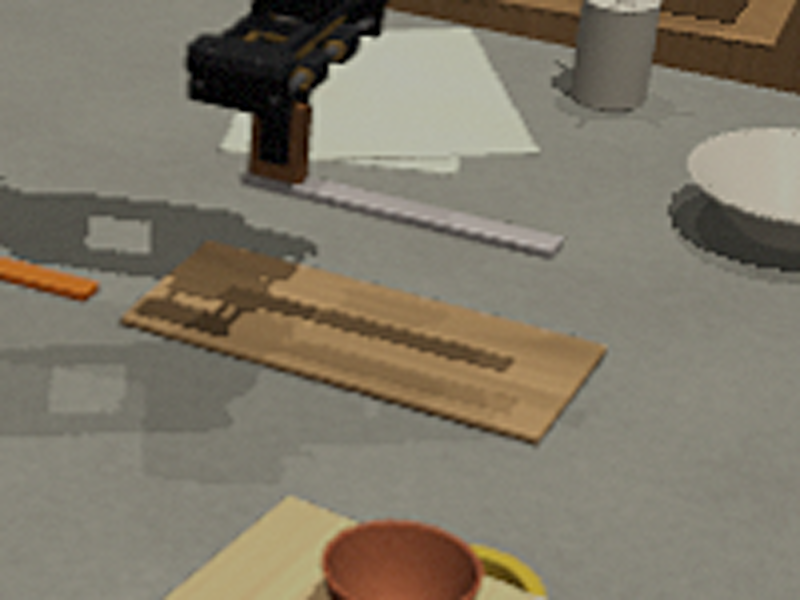

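The probe hangs level: its tip corner shows at about (557,254) against a predicted (553,260). I'll enter from the open +y end at mid gap height, with the tip at rack x ≈ -20 mm, which is ahead of any possible stop position.

```bash
python3 - <<'E'
from h import *
from rig import bot
s=bot.read_state()
p=unproj(load("top0"),[(298,142)],.024)[0];print("tape",p,rackof(p))
for x,y,z in((-.235,.2,.148),(-.235,.2,.078),(-.235,.122,.078)):delta(s,[*rackw(x,y),z],-6)
E
```

```text
tape [0.68764704 0.08132076 0.024     ] [0.00319847 0.20195609]
to [0.4505 0.1042 0.148 ] d [0.0194 0.2441 0.001 ] rv [0.1  0.17 7.48]
to [0.4505 0.1042 0.078 ] d [0.0196 0.244  0.071 ] rv [0.1  0.17 7.48]
to [0.4424 0.0266 0.078 ] d [0.0094 0.3214 0.0712] rv [0.1  0.17 7.48]
```

In the tool's units: 0.244 m is 48.8, 0.225 m is 45, 7.5 degrees is 0.75.

```bash
echo '{"x": [0.6,1.2,2,2.6,3.2,3.8,3.9,3.9,3.9,3.9,3.9,3.9,3.9],"y": [6,14,22,30,38,45,48.8,48.8,48.8,48.8,48.8,48.8,48.8],"z": [0,0,0,0,0,0,2,8,13,14.2,14.2,14.2,14.2],"drx": [0,0,0,0,0,0,0.01,0.01,0.01,0.01,0.01,0.01,0.01],"dry": [0,0,0,0,0,0,0.017,0.017,0.017,0.017,0.017,0.017,0.017],"drz": [0.1,0.2,0.4,0.6,0.75,0.75,0.75,0.75,0.75,0.75,0.75,0.75,0.75],"jaw": [0,0,0,0,0,0,0,0,0,0,0,0,0]}' | python3 -m handwheel
python3 - <<'E'
from h import *
from rig import bot,capture
s=bot.read_state();print(rackof(s["position"]))
delta(s,[*rackw(-.235,.122),.078],-6)
c=capture("scene");cv2.imwrite("pics/s3.png",cv2.resize(c["color"][190:340,290:490,::-1],None,fx=4,fy=4,interpolation=cv2.INTER_CUBIC))
E
```

```text
time_s: 7.0
position: [0.4524, 0.1052, 0.0801]
tcp_rot: [[0.995, -0.104, 0.005], [-0.104, -0.995, 0.002], [0.005, -0.002, -1.0]]
force: [-0.1, 0.0, -1.1]
opening: 0.206
grasp_force: 30.0
[-0.23321458  0.2011638 ]
to [0.4424 0.0266 0.078 ] d [-0.0018  0.0792  0.0019] rv [-0.12 -0.28  0.02]
```

View pics/s3.png

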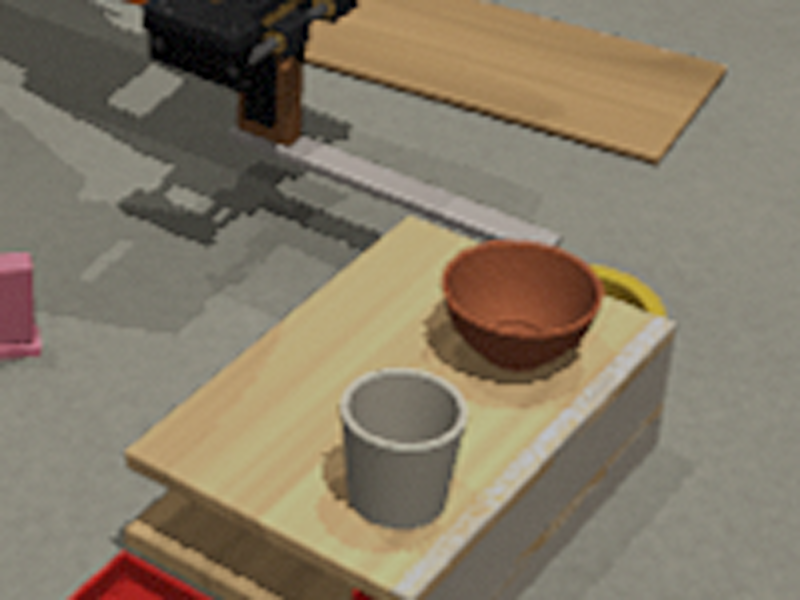

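The blade is level at the +y end of the rack, between the shelf and the tape, with its tip at (555,240). Sliding it in.

In the tool's units: 0.079 m is 15.8, 0.065 m is 13, -0.2 degrees is -0.02.

```bash
echo '{"x": [0,-0.2,-0.36,-0.36,-0.36,-0.36,-0.36],"y": [4,9,13,15.8,15.8,15.8,15.8],"z": [0.4,0.4,0.4,0.4,0.4,0.4,0.4],"drx": [-0.01,-0.01,-0.01,-0.01,-0.01,-0.01,-0.01],"dry": [-0.02,-0.02,-0.02,-0.02,-0.02,-0.02,-0.02],"drz": [0,0,0,0,0,0,0],"jaw": [0,0,0,0,0,0,0]}' | python3 -m handwheel
python3 - <<'E'
from h import *
from rig import bot
s=bot.read_state();print(rackof(s["position"]))
for x in(-.215,-.18):delta(s,[*rackw(x,.122),.0625],-6)
E
```

```text
time_s: 7.75
position: [0.4418, 0.0272, 0.0774]
tcp_rot: [[0.995, -0.104, 0.0], [-0.104, -0.995, 0.0], [0.0, -0.0, -1.0]]
force: [0.6, 0.3, -2.0]
opening: 0.206
grasp_force: 30.0
[-0.23563648  0.12245295]
to [0.4623 0.0246 0.0625] d [0.0206 0.0005 0.0149] rv [-0.02 -0.01  0.03]
to [0.4971 0.0209 0.0625] d [0.0556 0.0005 0.0149] rv [-0.02 -0.01  0.03]
```

Lower to about 2 mm above the floor first, watching the force.

```bash
echo '{"x": [0,0,0,0,0,0],"y": [0,0,0,0,0,0],"z": [0.8,1.6,2.4,2.7,2.7,2.7],"drx": [0,0,0,0,0,0],"dry": [0,0,0,0,0,0],"drz": [0,0,0,0,0,0],"jaw": [0,0,0,0,0,0]}' | python3 -m handwheel
echo '{"x": [0,0,0,0],"y": [0,0,0,0],"z": [0.1,0.2,0.2,0.2],"drx": [0,0,0,0],"dry": [0,0,0,0],"drz": [0,0,0,0],"jaw": [0,0,0,0]}' | python3 -m handwheel
```

```text
time_s: 8.35
position: [0.4416, 0.0266, 0.0634]
tcp_rot: [[0.994, -0.105, -0.001], [-0.105, -0.994, 0.0], [-0.001, -0.0, -1.0]]
force: [-0.5, -0.2, -1.6]
opening: 0.205
grasp_force: 30.0
time_s: 8.75
position: [0.4416, 0.0265, 0.0626]
tcp_rot: [[0.994, -0.105, -0.001], [-0.105, -0.994, 0.0], [-0.001, -0.0, -1.0]]
force: [-0.4, -0.5, -1.1]
opening: 0.205
grasp_force: 30.0
```

```bash
echo '{"x": [1.6,3.2,4.8,6.4,7.8,9,10,10,10],"y": [0,0,0,0,0,0,0,0,0],"z": [0,0,0,0,0,0,0,0,0],"drx": [0,0,0,0,0,0,0,0,0],"dry": [0,0,0,0,0,0,0,0,0],"drz": [0,0,0,0,0,0,0,0,0],"jaw": [0,0,0,0,0,0,0,0,0]}' | python3 -m handwheel
echo '{"x": [0.4,0.8,1.2,1.6,2,2,2],"y": [0,0,0,0,0,0,0],"z": [0,0,0,0,0,0,0],"drx": [0,0,0,0,0,0,0],"dry": [0,0,0,0,0,0,0],"drz": [0,0,0,0,0,0,0],"jaw": [0,0,0,0,0,0,0]}' | python3 -m handwheel
```

```text
time_s: 9.65
position: [0.491, 0.0214, 0.0624]
tcp_rot: [[0.994, -0.105, -0.001], [-0.105, -0.994, 0.0], [-0.001, -0.0, -1.0]]
force: [-0.5, 0.3, -1.8]
opening: 0.205
grasp_force: 30.0
time_s: 10.35
position: [0.5012, 0.0203, 0.0625]
tcp_rot: [[0.994, -0.105, -0.001], [-0.105, -0.994, 0.0], [-0.001, -0.0, -1.0]]
force: [0.4, 0.2, -1.4]
opening: 0.205
grasp_force: 30.0
```

Tip at rack x ≈ 40 mm with no contact yet. Continuing in 1.5 mm steps.

```bash
for i in 1 2; do :; done; echo '{"x": [0.3,0.6,0.9,1.2,1.5,1.8,1.8],"y": [0,0,0,0,0,0,0],"z": [0,0,0,0,0,0,0],"drx": [0,0,0,0,0,0,0],"dry": [0,0,0,0,0,0,0],"drz": [0,0,0,0,0,0,0],"jaw": [0,0,0,0,0,0,0]}' | python3 -m handwheel
echo '{"x": [0.2,0.4,0.4],"y": [0,0,0],"z": [0,0,0],"drx": [0,0,0],"dry": [0,0,0],"drz": [0,0,0],"jaw": [0,0,0]}' | python3 -m handwheel
```

```text
time_s: 11.05
position: [0.5106, 0.0192, 0.0625]
tcp_rot: [[0.994, -0.105, -0.0], [-0.105, -0.994, 0.0], [-0.0, -0.0, -1.0]]
force: [0.2, 0.3, -1.4]
opening: 0.203
grasp_force: 30.0
time_s: 11.35
position: [0.5124, 0.0191, 0.0626]
tcp_rot: [[0.994, -0.105, -0.0], [-0.105, -0.994, 0.0], [-0.0, -0.0, -1.0]]
force: [-0.5, 0.8, -0.6]
opening: 0.206
grasp_force: 30.0
```

```bash
echo '{"x": [0.2,0.4,0.4],"y": [0,0,0],"z": [0,0,0],"drx": [0,0,0],"dry": [0,0,0],"drz": [0,0,0],"jaw": [0,0,0]}' | python3 -m handwheel
echo '{"x": [0.2,0.4,0.4],"y": [0,0,0],"z": [0,0,0],"drx": [0,0,0],"dry": [0,0,0],"drz": [0,0,0],"jaw": [0,0,0]}' | python3 -m handwheel
```

```text
time_s: 11.65
position: [0.5144, 0.0189, 0.0625]
tcp_rot: [[0.994, -0.105, -0.0], [-0.105, -0.994, 0.0], [-0.0, -0.0, -1.0]]
force: [0.2, -0.3, -1.1]
opening: 0.203
grasp_force: 30.0
time_s: 11.95
position: [0.5165, 0.0186, 0.0625]
tcp_rot: [[0.994, -0.105, -0.0], [-0.105, -0.994, 0.0], [-0.0, -0.0, -1.0]]
force: [-0.8, -0.1, -1.5]
opening: 0.203
grasp_force: 30.0
```

```bash
echo '{"x": [0.2,0.3,0.3],"y": [0,0,0],"z": [0,0,0],"drx": [0,0,0],"dry": [0,0,0],"drz": [0,0,0],"jaw": [0,0,0]}' | python3 -m handwheel
echo '{"x": [0.2,0.3,0.3],"y": [0,0,0],"z": [0,0,0],"drx": [0,0,0],"dry": [0,0,0],"drz": [0,0,0],"jaw": [0,0,0]}' | python3 -m handwheel
```

```text
time_s: 12.25
position: [0.5178, 0.0185, 0.0625]
tcp_rot: [[0.994, -0.105, -0.0], [-0.105, -0.994, 0.0], [-0.0, -0.0, -1.0]]
force: [-0.5, -0.1, -1.1]
opening: 0.203
grasp_force: 30.0
time_s: 12.55
position: [0.5193, 0.0184, 0.0625]
tcp_rot: [[0.994, -0.105, -0.0], [-0.105, -0.994, 0.0], [-0.0, -0.0, -1.0]]
force: [0.1, -0.1, -0.5]
opening: 0.205
grasp_force: 30.0
```

```bash
for k in 1; do :; done; echo '{"x": [0.2,0.3,0.3],"y": [0,0,0],"z": [0,0,0],"drx": [0,0,0],"dry": [0,0,0],"drz": [0,0,0],"jaw": [0,0,0]}' | python3 -m handwheel
echo '{"x": [0.2,0.3,0.3],"y": [0,0,0],"z": [0,0,0],"drx": [0,0,0],"dry": [0,0,0],"drz": [0,0,0],"jaw": [0,0,0]}' | python3 -m handwheel
```

```text
time_s: 12.85
position: [0.5204, 0.0183, 0.0625]
tcp_rot: [[0.994, -0.105, -0.001], [-0.105, -0.994, 0.0], [-0.001, -0.0, -1.0]]
force: [-0.2, -0.3, -0.9]
opening: 0.208
grasp_force: 30.0
time_s: 13.15
position: [0.5205, 0.0184, 0.0622]
tcp_rot: [[0.994, -0.105, -0.004], [-0.105, -0.995, 0.001], [-0.004, -0.0, -1.0]]
force: [-4.5, 0.8, -0.2]
opening: 0.207
grasp_force: 30.0
```

Touched the stop at about 4.5 N, with the tip at rack x ≈ 58 mm, which agrees with the picture. I'll back off so about 1 mm of gap remains, lower 1 mm and start the sweep along tool +y.

```bash
echo '{"x": [-0.3,-0.56,-0.56,-0.56],"y": [0,0,0,0],"z": [0,0,0.2,0.2],"drx": [0,0,0,0],"dry": [0,0,0,0],"drz": [0,0,0,0],"jaw": [0,0,0,0]}' | python3 -m handwheel
echo '{"x": [0,0,0,0,0,0,0,0,0],"y": [1.2,2.8,4.4,6,7.6,9.2,10.8,12,12],"z": [0,0,0,0,0,0,0,0,0],"drx": [0,0,0,0,0,0,0,0,0],"dry": [0,0,0,0,0,0,0,0,0],"drz": [0,0,0,0,0,0,0,0,0],"jaw": [0,0,0,0,0,0,0,0,0]}' | python3 -m handwheel
python3 - <<'E'
from h import *
from rig import bot
s=bot.read_state();print(rackof(s["position"]),s["moment"])
E
```

```text
time_s: 13.55
position: [0.5203, 0.0182, 0.0616]
tcp_rot: [[0.994, -0.105, 0.001], [-0.105, -0.994, -0.0], [0.001, -0.0, -1.0]]
force: [0.5, -0.7, -1.2]
opening: 0.202
grasp_force: 30.0
time_s: 14.45
position: [0.5131, -0.0422, 0.0615]
tcp_rot: [[0.994, -0.106, -0.0], [-0.106, -0.994, 0.0], [-0.0, -0.0, -1.0]]
force: [-0.4, -0.3, -1.1]
opening: 0.202
grasp_force: 30.0
[-0.15748114  0.06089509] [ 0.09422587  0.05026328 -0.00857575]
```

```bash
echo '{"x": [0,0,0,0,0,0,0,0,0],"y": [1.2,2.8,4.4,6,7.6,9.2,10.8,12,12],"z": [0,0,0,0,0,0,0,0,0],"drx": [0,0,0,0,0,0,0,0,0],"dry": [0,0,0,0,0,0,0,0,0],"drz": [0,0,0,0,0,0,0,0,0],"jaw": [0,0,0,0,0,0,0,0,0]}' | python3 -m handwheel
echo '{"x": [0.16,0.32,0.32],"y": [0,0,0],"z": [0,0,0],"drx": [0,0,0],"dry": [0,0,0],"drz": [0,0,0],"jaw": [0,0,0]}' | python3 -m handwheel
```

```text
time_s: 15.35
position: [0.5067, -0.1019, 0.0615]
tcp_rot: [[0.994, -0.106, -0.001], [-0.106, -0.994, 0.0], [-0.001, -0.0, -1.0]]
force: [0.5, 0.4, -1.2]
opening: 0.208
grasp_force: 30.0
time_s: 15.65
position: [0.507, -0.1004, 0.0613]
tcp_rot: [[0.995, -0.105, -0.003], [-0.105, -0.995, 0.001], [-0.004, -0.001, -1.0]]
force: [-3.6, -0.4, 0.4]
opening: 0.201
grasp_force: 30.0
```

A second touch at 3.6 N confirms the gap was about 0.5 mm and that the stop's slope agrees. Back off and continue.

In the tool's units: 0.07 m is 14, 0.062 m is 12.4.

```bash
echo '{"x": [-0.2,-0.44,-0.44,-0.44,-0.44,-0.48,-0.48,-0.52,-0.52,-0.56,-0.56,-0.56],"y": [0,0,1.2,2.8,4.4,6,7.6,9.2,10.8,12.4,14,14],"z": [0,0,0,0,0,0,0,0,0,0,0,0],"drx": [0,0,0,0,0,0,0,0,0,0,0,0],"dry": [0,0,0,0,0,0,0,0,0,0,0,0],"drz": [0,0,0,0,0,0,0,0,0,0,0,0],"jaw": [0,0,0,0,0,0,0,0,0,0,0,0]}' | python3 -m handwheel
python3 - <<'E'
from h import *
from rig import bot
s=bot.read_state();print(rackof(s["position"]),s["moment"])
delta(s,[*rackw(-.158,-.155),s["position"][2]],-6)
E
```

```text
time_s: 16.85
position: [0.4985, -0.1718, 0.0615]
tcp_rot: [[0.994, -0.106, 0.0], [-0.106, -0.994, -0.0], [0.0, 0.0, -1.0]]
force: [0.7, -0.9, -1.0]
opening: 0.207
grasp_force: 30.0
[-0.15849377 -0.06952107] [-0.0034592   0.00022765  0.03225009]
to [ 0.4901 -0.2569  0.0615] d [0.0007 0.0855 0.    ] rv [ 0.02 -0.01 -0.1 ]
```

In the tool's units: -0.0006 m is -0.12, 0.09 m is 18.

```bash
echo '{"x": [0,0,0,-0.06,-0.06,-0.06,-0.12,-0.12,-0.12,-0.12,-0.12,-0.12,-0.12,-0.12],"y": [1.2,2.8,4.4,6,7.6,9.2,10.8,12.4,14,15.6,17,18,18,18],"z": [0,0,0,0,0,0,0,0,0,0,0,0,0,0],"drx": [0,0,0,0,0,0,0,0,0,0,0,0,0,0],"dry": [0,0,0,0,0,0,0,0,0,0,0,0,0,0],"drz": [0,0,0,0,0,0,0,0,0,0,0,0,0,0],"jaw": [0,0,0,0,0,0,0,0,0,0,0,0,0,0]}' | python3 -m handwheel
python3 - <<'E'
from h import *
from rig import bot,capture
s=bot.read_state();print(rackof(s["position"]))
c=capture("scene");cv2.imwrite("pics/s4.png",cv2.resize(c["color"][290:420,270:420,::-1],None,fx=4.5,fy=4.5,interpolation=cv2.INTER_CUBIC))
E
```

```text
time_s: 18.25
position: [0.488, -0.2598, 0.0614]
tcp_rot: [[0.994, -0.105, -0.001], [-0.105, -0.994, 0.001], [-0.001, -0.001, -1.0]]
force: [0.1, 1.3, -0.8]
opening: 0.207
grasp_force: 30.0
[-0.15973364 -0.15808161]
```

View pics/s4.png

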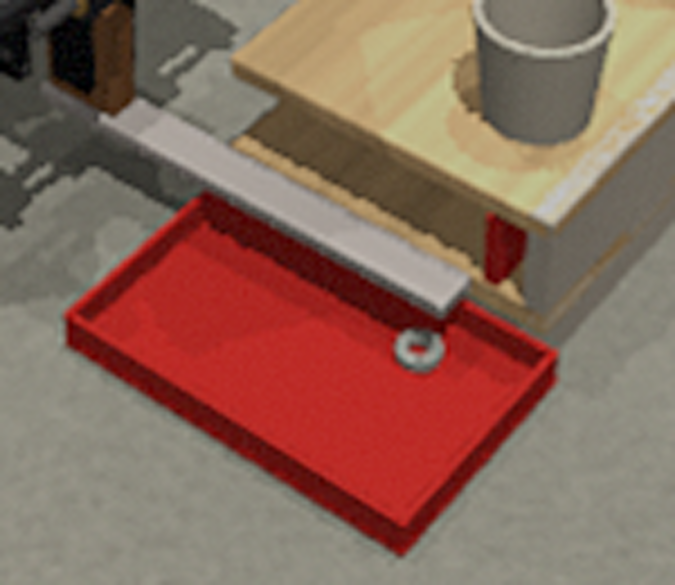

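The washer lies flat in the tray at (420,350) and the blade is clear of the shelf. I'll move out 20 mm, lift well above the cup and go back to the board.

```bash
echo '{"x": [0,0,0,0,0,0,0,0,0],"y": [2,4,4,4,4,4,4,4,4],"z": [0,0,-4,-12,-20,-28,-31,-31,-31],"drx": [0,0,0,0,0,0,0,0,0],"dry": [0,0,0,0,0,0,0,0,0],"drz": [0,0,0,0,0,0,0,0,0],"jaw": [0,0,0,0,0,0,0,0,0]}' | python3 -m handwheel
python3 - <<'E'
from h import *
from rig import bot
s=bot.read_state()
for p in([.49,.05,.215],[.4258,.3483,.215],[.4258,.3483,.0341]):delta(s,p,1.5)
E
```

```text
time_s: 19.2
position: [0.4857, -0.28, 0.2161]
tcp_rot: [[0.994, -0.105, -0.001], [-0.105, -0.994, 0.001], [-0.001, -0.0, -1.0]]
force: [0.0, 0.7, -2.2]
opening: 0.204
grasp_force: 30.0
to [0.49  0.05  0.215] d [-0.0305 -0.3286  0.0012] rv [-0.03  0.06 -7.54]
to [0.4258 0.3483 0.215 ] d [-0.1257 -0.6185  0.0015] rv [-0.03  0.06 -7.54]
to [0.4258 0.3483 0.0341] d [-0.1255 -0.6184  0.1824] rv [-0.03  0.06 -7.54]
```

In the tool's units: -0.6185 m is -123.7, -0.59 m is -118, -7.5 degrees is -0.75.

```bash
echo '{"x": [-0.6,-1.2,-2,-2.8,-3.6,-4.4,-5.2,-6,-8,-10.6,-13.2,-16,-18.6,-21.2,-23.6,-25.1,-25.1,-25.1,-25.1,-25.1],"y": [-6,-14,-22,-30,-38,-46,-54,-62,-70,-78,-86,-94,-102,-110,-118,-123.7,-123.7,-123.7,-123.7,-123.7],"z": [0,0,0,0,0,0,0,0,0,0,0,0,0,0,0,4,12,20,24,24],"drx": [0,0,0,0,0,0,0,0,0,0,0,0,0,0,0,0,0,0,0,0],"dry": [0,0,0,0,0,0,0,0,0,0,0,0,0,0,0,0,0,0,0,0],"drz": [0,0,-0.1,-0.2,-0.3,-0.4,-0.5,-0.6,-0.7,-0.75,-0.75,-0.75,-0.75,-0.75,-0.75,-0.75,-0.75,-0.75,-0.75,-0.75],"jaw": [0,0,0,0,0,0,0,0,0,0,0,0,0,0,0,0,0,0,0,0]}' | python3 -m handwheel
echo '{"x": [0,0],"y": [0,0],"z": [0,0],"drx": [0,0],"dry": [0,0],"drz": [0,0],"jaw": [0,0]}' | python3 -m handwheel
python3 - <<'E'
from h import *
from rig import bot
delta(bot.read_state(),[.4258,.3483,.0341],1.5)
E
```

```text
time_s: 21.2
position: [0.4224, 0.3464, 0.0917]
tcp_rot: [[1.0, 0.026, -0.011], [0.026, -1.0, -0.005], [-0.011, 0.005, -1.0]]
force: [-0.5, -0.5, -1.5]
opening: 0.203
grasp_force: 30.0
time_s: 21.4
position: [0.427, 0.3487, 0.0973]
tcp_rot: [[1.0, 0.026, 0.001], [0.026, -1.0, 0.001], [0.001, -0.001, -1.0]]
force: [0.0, 0.9, 0.0]
opening: 0.209
grasp_force: 30.0
to [0.4258 0.3483 0.0341] d [-0.0012  0.0004  0.0632] rv [-0.06 -0.05 -0.03]
```

In the tool's units: 0.061 m is 12.2, 0.06 m is 12.

```bash
echo '{"x": [0,0,0,0,0,0,0,0,0],"y": [0,0,0,0,0,0,0,0,0],"z": [3,6,8.4,10.4,11.6,12,12.2,12.2,12.2],"drx": [0,0,0,0,0,0,0,0,0],"dry": [0,0,0,0,0,0,0,0,0],"drz": [0,0,0,0,0,0,0,0,0],"jaw": [0,0,0,0,0,0,0,0,0]}' | python3 -m handwheel
python3 - <<'E'
from h import *
from rig import bot
delta(bot.read_state(),[.4258,.3483,.0341],1.5)
E
```

```text
time_s: 22.3
position: [0.4264, 0.3486, 0.036]
tcp_rot: [[1.0, 0.026, 0.0], [0.026, -1.0, 0.001], [0.0, -0.001, -1.0]]
force: [0.5, -0.1, -1.1]
opening: 0.206
grasp_force: 30.0
to [0.4258 0.3483 0.0341] d [-0.0006  0.0003  0.0019] rv [-0.04 -0.01 -0.01]
```

```bash
echo '{"x": [0,0,0,0],"y": [0,0,0,0],"z": [0.16,0.32,0.32,0.32],"drx": [0,0,0,0],"dry": [0,0,0,0],"drz": [0,0,0,0],"jaw": [0,0,0,0]}' | python3 -m handwheel
echo '{"x": [0,0,0,0,0,0,0,0,0,0,0,0,0],"y": [0,0,0,0,0,0,0,0,0,0,0,0,0],"z": [0,0,0,0,0,0,0,0,0,0,0,0,0],"drx": [0,0,0,0,0,0,0,0,0,0,0,0,0],"dry": [0,0,0,0,0,0,0,0,0,0,0,0,0],"drz": [0,0,0,0,0,0,0,0,0,0,0,0,0],"jaw": [0.5,1,1,1,1,1,1,1,1,1,1,1,1]}' | python3 -m handwheel
echo '{"x": [0,0,0,0,0,0],"y": [0,0,0,0,0,0],"z": [-4,-12,-20,-28,-28,-28],"drx": [0,0,0,0,0,0],"dry": [0,0,0,0,0,0],"drz": [0,0,0,0,0,0],"jaw": [1,1,1,1,1,1]}' | python3 -m handwheel
python3 - <<'E'
from h import *
from rig import capture
c=capture("scene");cv2.imwrite("pics/s5.png",c["color"][120:440,200:560,::-1].repeat(2,0).repeat(2,1)[:600])
E
```

```text
time_s: 22.7
position: [0.4262, 0.3485, 0.0341]
tcp_rot: [[1.0, 0.026, -0.0], [0.026, -1.0, 0.0], [-0.0, -0.0, -1.0]]
force: [-0.4, -0.6, -2.0]
opening: 0.206
grasp_force: 30.0
time_s: 24.0
position: [0.4261, 0.3485, 0.0341]
tcp_rot: [[1.0, 0.026, -0.001], [0.026, -1.0, 0.0], [-0.001, -0.0, -1.0]]
force: [0.3, -0.3, -0.7]
opening: 1.0
grasp_force: 0.0
time_s: 24.6
position: [0.4265, 0.3486, 0.1751]
tcp_rot: [[1.0, 0.026, 0.002], [0.026, -1.0, 0.001], [0.002, -0.001, -1.0]]
force: [-0.3, 0.1, 0.2]
opening: 0.998
grasp_force: 0.0
```

View pics/s5.png

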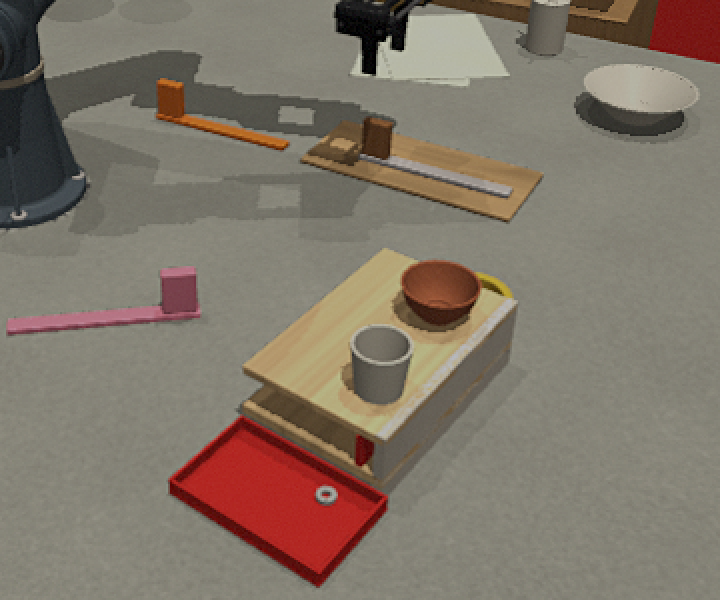

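The probe lies flat on the board (grip at (378,137)), the washer is in the tray at (326,494), and the cup, bowl and tape look unmoved. Handing in.

```bash
python3 -c "
from rig import bot
print(bot.hand_in())"
```

```text
the job is handed in; nothing more can be done
None
```

The job is handed in: in the final picture the washer is in the red tray, the probe lies flat on the board, released, and the cup, bowl and tape look unmoved; the highest force I read when feeling for the stop was about 4.5 N, and the hand-in returned no verdict.

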